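# Snap the lifting hook onto the blue vial carrier

### The job

Pick up the snap hook by its blue grip and press it steadily down over the lifting bar of the carrier with the blue-capped vials (not the red-capped one) until the bar has pushed the brass gate open and the gate has flicked shut beneath the bar. Let go, leaving the hook upright and at rest with its feet on that carrier's plate; never drop the hook.

Things in the scene. Friction and masses are not known exactly. Their poses are not given: they have to be found in the camera images.
- snap_hook: Loose steel lifting hook, 0.2 kg, 122 mm high, standing on its feet. Origin: centre of its underside, z up. Upside-down U: legs at y = 18 to 28 mm either side (feet to 32), 30 mm along x; mouth 36 mm wide, open below and along x, so the bar lies along hook x, either way round. Crown z 74 to 84. Blue grip block z 92 to 122, 24 (y) x 40 (x): grasp from above across y at z about 107.
- gate (a joint): Brass gate across the hook's mouth: 36 x 4 mm flap hinged on the +y leg, 14 mm above the hook's underside. 0 = shut (level); opens only inward and up, to 1.5 rad, against a spring (0.10 to 0.19 N m: about 4 to 18 N of push). A bar entering from below lifts it; once the bar is above the gate's tip (bar's lower side 55 mm above the hook's underside at most) it flicks shut below the bar.
- blue_bail (a point): Target: middle of the lifting bar of the fixed carrier with BLUE vial caps. Level steel rod 8 mm thick along this point's x, z up, ending 52 mm either way in upright posts (blue 18 mm collars at their feet). Plate 130 (x) x 170 (y) mm, 6 thick, top 62 mm below this point. Yellow vial blocks along both sides, 46 mm or more from the bar in y, vials to 58 mm above the bench; bare plate between.
- red_bail (a point): Same point on the other fixed carrier, alike in every size but with RED vial caps and collars: a bystander, not to be used.
Not all that is in view belongs to the job. Of the things that look like the snap_hook, the middle-sized one is meant.

How it is judged (in metres and radians):
On the way:
1. the bar of the blue carrier, in the hook's mouth, pushes the gate open (more than 0.35 rad) (value of joint gate above 0.35 rad and y of blue_bail in the frame of snap_hook between -0.018 and 0.018 m and z of blue_bail in the frame of snap_hook above 0.015 m and x of blue_bail in the frame of snap_hook between -0.055 and 0.055 m), for 0.02 s.
At the end, for the whole second after the job is handed in: The blue carrier's bar is inside the hook, between its legs and 30 to 78 mm above its underside, i.e. above the gate, with the bar's middle within 50 mm of the hook along the bar; the gate is shut (under 0.12 rad); the hook is upright within 0.2 rad, at rest (under 20 mm/s) and released (value of joint gate below 0.12 rad and y of blue_bail in the frame of snap_hook between -0.018 and 0.018 m and z of blue_bail in the frame of snap_hook between 0.03 and 0.078 m and x of blue_bail in the frame of snap_hook between -0.05 and 0.05 m and angle between snap_hook's own z axis and vertical below 0.2 rad and linear speed of snap_hook below 0.02 m/s and contact force between the fingers and snap_hook below 0.1 N); the robot touches nothing.
It fails at once if the hook is dropped (falls faster than 0.5 m/s out of the fingers, i.e. more than about 13 mm) (linear speed of snap_hook above 0.5 m/s and contact force between the fingers and snap_hook below 0.1 N).
It also fails if it takes over 42 s, if anything falls off the work surface, if the arm or the gripper's body presses on something with over 40 N, if the wrist force passes 120 N, or if a joint passes its speed limit or range.

### The arm

A 6-joint arm with a two-finger parallel gripper is mounted at the origin on the work surface. World frame = base frame: x ahead of the robot, y to its left, z up, the work surface at z = 0. Lengths are in m, angles in degrees, forces in N, time in s.
With the tool pointing down it reaches from about 0.3 to 0.75 m from the base axis. Payload 8.5 kg.
Tool frame: the origin (TCP) lies midway between the tips of the shut fingers; the grasp point (between the pads) lies 19 mm behind it (env.tcp_to_grasp is the z of the grasp point in the tool frame, in m); z points along the fingers, y is the line along which they close (so a half turn about z gives the same grasp; the last joint's range is limited). The gripper opens to 85 mm and grips with 20 to 120 N. Pads are 22 mm wide; open, the fingers measure 114 mm over their backs; the gripper's body (76 mm by 85 mm) begins 54 mm behind the grasp point. The pads swing forward as they close: fully open they stand 13 mm farther back than shut.
Start: joints at [-76.564, 21.807, 74.336, -0, 83.858, -12.336], TCP at [0.239, -0.495, 0.231] pointing down, gripper open.
Joint ranges: [-178.18, 178.18], [-50.72, 133.34], [12.68, 142.11], [-81.47, 261.47], [9.98, 163.14], [-165.26, 165.26]. Speed limits (degrees/s): [136.94, 136.94, 180, 180, 180, 180].

### API

Orientations are given as a 3x3 rotation matrix whose columns are the frame's x, y, z axes.
In Python, from rig import env, imaging, job, models gives the robot as it stands. The module is installed in compiled form; this text tells all that it offers.
- The arm moves only by the tool jog_arm, never from a script. Its argument "plan" is text: rows parted by semicolons, each of 7 numbers parted by spaces: the turn, a rotation vector about the tool's x, y, z in degrees, then the shift along the tool's x, y, z in cm, then the closure in counts, from 0 (fully open) to 255 (shut). In form: rx ry rz x y z claw; .... A call has 1 to 10 rows; each row shifts and turns the commanded pose from where the row before left it, along the tool's axes as they then stand; what a row does not reach is not made up. A row lasts 1/12 s, in which the tool goes at most 41.7 mm and 7.16 degrees, less where a joint would pass 70% of its speed; a pose out of reach is approached as far as the arm can. A call with a gripper value outside its range is refused whole. The fingers move at their own pace and stop on an object; "grip_force" is the grip in N (left out, the last holds). Time passes only in rows, so rows that do not move let the fingers close. It gives the time, the measured TCP pose, the force, the opening and the grip force at its end, in the units of the state.
- env.observe(): the state, without advancing time (a new reading comes with each control period).
- imaging.get_image(name): name is "scene" or "top" or "wrist"; returns a dict with "pixels" (480x640x3 uint8, red, green, blue), "depth" (480x640 float32, m along the optical axis (not along the pixel's ray), 0 where there is no reading), "fov_y" (degrees; the focal length in pixels is half the picture's height over the tangent of half this angle, whatever the lens; pixels are square), "cx", "cy" (the principal point, pixels), "world_from_camera" (4x4, takes a point from camera to world coordinates). Camera axes: x right, y down, z forward; pixel columns grow to the right and rows downward; lengths in m; the calibration is good to about 2 mm. A picture is of the moment at which its call begins.
- job.close_job(): hands the job in; it is judged then, once.
Trained networks look in the newest picture that a camera, given by its name, has taken for a name from the list of things; names that differ only in an ending like _2 or _b are one class to them, and where a whole thing is asked for, a point or a joint stands for the part that bears it (a point fixed in the world has none). Each returns a list of dicts, best first, with "confidence" (0 to 1); they miss things now and then, are a little off and sometimes report something else, mostly with a low value. They report only what shows in the picture. A call takes as long as a camera call. They do not tell look-alikes from the thing itself.
- models.outline_of(camera, query): "region" (480x640 bool, what is visible of it) and "bbox" ([centre column, centre row, width, height] in pixels, round what is visible of it).
- models.tip_of(camera, query): "at" ([column, row] in pixels: a listed point, or the origin of a listed thing).
The state is a dict: "time_s": time; "q": joint angles; "qvel": joint speeds; "joint_efforts": joint torques, N m; "position": TCP position; "tool_rot": TCP orientation; "ft_force": force on the tool from outside, world axes, zero at the start; "wrist_torque": the same for the moment, N m; "grip_width": finger opening in m; "gripper_force": force on a finger pad.
Only numpy, scipy, OpenCV 4.12 (cv2) and the standard library are available. Lean on these libraries where they do the work, as an engineer would, in place of code of your own. Each camera call takes 0.05 s, during which the arm holds its last target. There are 200 camera calls.

## Working session

There is one attempt and no reset: what is moved stays moved. The work goes in short steps, Python scripts to look and compute and a tool call to move; the robot and the scene stay as the last step left them, time stands still between calls to the robot, and variables do not carry over. Pictures are saved under pics/ and viewed, at most 10 in all, crops included, and the job is handed in when it is done.

Besides the shell and the picture viewer there is one more tool, called by a JSON object that holds its "api" and its "payload". jog_arm: Moves the arm, as the interface text tells. Its arguments: {"type":"object","properties":{"plan":{"type":"string"},"grip_force":{"type":"number"}},"required":["plan"]}

```bash
mkdir -p pics
cat > h.py <<'E'
import numpy as np, cv2
from rig import env, imaging, job, models
def pts(im):
    d=im["depth"]; f=240/np.tan(np.radians(im["fov_y"])/2)
    v,u=np.mgrid[:480,:640]
    P=np.stack([(u-im["cx"])*d/f,(v-im["cy"])*d/f,d,np.ones_like(d)],-1)@im["world_from_camera"].T
    P=P[...,:3]; P[d==0]=np.nan
    return P
def save(im,n): cv2.imwrite(f"pics/{n}.png",im["pixels"][...,::-1])
E
python3 - <<'E'
from h import *
for c in ["scene","top"]:
    im=imaging.get_image(c); save(im,c); P=pts(im); np.save(c,P)
    for q in ["snap_hook","blue_bail","red_bail"]:
        for r in models.outline_of(c,q): 
            p=P[r["region"]]; print(c,q,round(r["confidence"],2),np.round(r["bbox"]),np.nanmedian(p,0).round(3),np.nanpercentile(p,98,axis=0).round(3),np.nanpercentile(p,2,axis=0).round(3))
        for r in models.tip_of(c,q): print(" tip",c,q,round(r["confidence"],2),np.round(r["at"]))
E
```

```text
scene snap_hook 0.9 [313. 240.  31.  63.] [0.489 0.041 0.047] [0.505 0.06  0.092] [ 0.419  0.023 -0.001]
scene snap_hook 0.79 [429. 190.  47. 105.] [0.441 0.235 0.106] [0.456 0.271 0.159] [0.401 0.216 0.004]
scene snap_hook 0.66 [362. 208.  40.  73.] [0.448 0.126 0.077] [0.46  0.155 0.122] [0.426 0.099 0.004]
 tip scene snap_hook 0.92 [310. 262.]
 tip scene snap_hook 0.68 [361. 240.]
 tip scene snap_hook 0.62 [423. 227.]
scene blue_bail 0.57 [451. 303. 151. 117.] [0.639 0.217 0.026] [0.694 0.297 0.07 ] [0.564 0.128 0.003]
 tip scene blue_bail 0.6 [456. 274.]
scene red_bail 0.95 [181. 340. 154. 123.] [ 0.651 -0.158  0.014] [ 0.7   -0.074  0.071] [ 0.571 -0.232  0.003]
 tip scene red_bail 0.64 [172. 308.]
top snap_hook 0.85 [311. 272.  22.  26.] [0.48  0.039 0.068] [0.502 0.057 0.095] [ 0.46   0.022 -0.   ]
top snap_hook 0.77 [190. 303.  55.  46.] [0.419 0.24  0.116] [0.454 0.268 0.162] [0.378 0.215 0.009]
top snap_hook 0.62 [258. 291.  45.  26.] [0.438 0.122 0.101] [0.457 0.155 0.125] [0.42  0.098 0.005]
 tip top snap_hook 0.6 [258. 294.]
 tip top snap_hook 0.56 [199. 304.]
top blue_bail 0.68 [216. 198.  99.  81.] [0.616 0.213 0.01 ] [0.683 0.291 0.071] [0.552 0.129 0.003]
 tip top blue_bail 0.8 [212. 190.]
top red_bail 0.68 [415. 201.  99.  78.] [ 0.624 -0.157  0.016] [ 0.69  -0.073  0.071] [ 0.56  -0.238  0.002]
 tip top red_bail 0.98 [419. 192.]
```

View pics/scene.png

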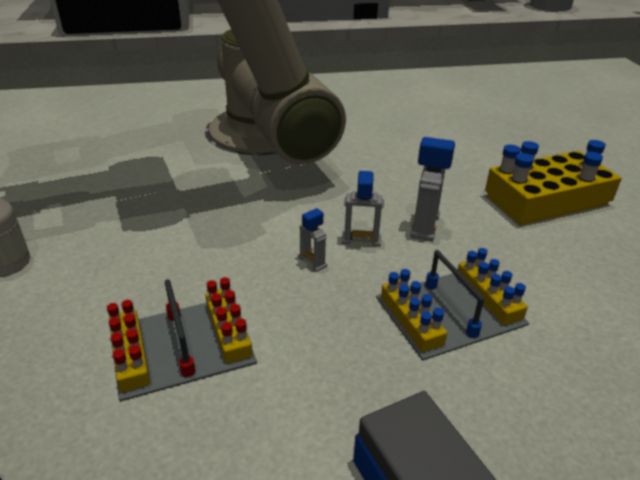

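View pics/top.png

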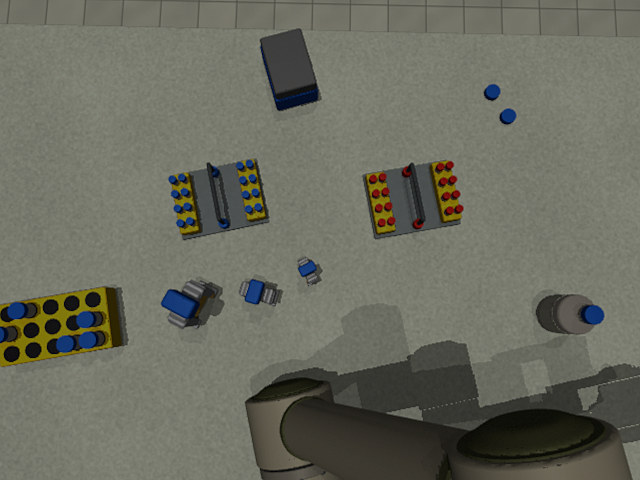

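Run:
```python
from h import *
for c in ["scene","top"]:
    im=imaging.get_image(c); P=pts(im); px=im["pixels"].astype(int)
    Z=P[...,2]
    def rect(m,n):
        p=P[m]; r=cv2.minAreaRect((p[:,:2]*1000).astype(np.float32)); print(c,n,m.sum(),np.round(r[0],1),np.round(r[1],1),round(r[2],1),np.nanmedian(p,0).round(4),p[:,2].min().round(3),p[:,2].max().round(3))
    box=lambda x0,x1,y0,y1:(P[...,0]>x0)&(P[...,0]<x1)&(P[...,1]>y0)&(P[...,1]<y1)
    rect(box(.39,.49,.08,.18)&(Z>.116)&(Z<.13),"griptop")
    rect(box(.39,.49,.08,.18)&(Z>.07)&(Z<.13),"hook>70")
    rect(box(.39,.49,.08,.18)&(Z>.003)&(Z<.13),"hook")
    b=box(.53,.73,.09,.33)&(Z>.0625)
    rect(b,"bar")
    rect(box(.53,.73,.09,.33)&(Z>.002)&(Z<.012),"plate")
    rect(box(.53,.73,.09,.33)&(Z>.002),"carrier")
s=env.observe(); print(s["time_s"],s["tool_rot"],s["position"],env.tcp_to_grasp,s["grip_width"])
```

```text
scene griptop 239 [440.7 128. ] [22.8 40.1] 76.9 [0.445  0.1274 0.1209] 0.116 0.123
scene hook>70 899 [441.3 128.3] [62.1 41.4] 74.1 [0.4499 0.1258 0.0883] 0.07 0.123
scene hook 1592 [438.8 133.2] [75.7 47.4] 86.2 [0.4476 0.1263 0.0771] 0.003 0.123
scene bar 431 [622.7 214.6] [110.4   8.4] 13.2 [0.6292 0.2151 0.07  ] 0.063 0.073
scene plate 3856 [637.5 206. ] [229.7 182.8] 86.0 [0.6427 0.2191 0.0053] 0.002 0.012
scene carrier 10275 [637.5 206. ] [229.7 182.8] 86.0 [0.6387 0.2169 0.026 ] 0.002 0.073
top griptop 330 [439.2 128.1] [24.2 39.5] 75.3 [0.4389 0.1278 0.1218] 0.116 0.127
top hook>70 642 [439.2 128.6] [62.3 39.6] 75.2 [0.4387 0.1246 0.1181] 0.072 0.127
top hook 823 [439.5 130.2] [98.5 98.9] 1.2 [0.4378 0.1226 0.0879] 0.003 0.127
top bar 269 [613.2 246.3] [111.9  74. ] 13.4 [0.6204 0.214  0.0712] 0.063 0.076
top plate 3987 [630.1 210.1] [199.4 239.1] 0.3 [0.6201 0.2105 0.0053] 0.002 0.012
top carrier 6886 [630.1 210.1] [199.4 239.1] 0.3 [0.618  0.2128 0.0079] 0.002 0.076
0.8 [[ 9.00526971e-01  4.34800155e-01 -3.11083080e-06]
 [ 4.34800154e-01 -9.00526969e-01  6.55756776e-05]
 [ 2.57109277e-05 -6.04052560e-05 -9.99999998e-01]] [ 0.23912568 -0.4952532   0.23130445] -0.0187 0.08555269590572555
```

The scene view shows the look-alike hooks at (313,240) small, (362,208) middle and (429,190) large, and the blue carrier bar at about (458,278). In the top view the middle hook is at (256,291) and the blue bar at (217,195). The middle hook's grip measures 24x40 at z = 0.122, centred at (0.440, 0.128), with its y axis at 75°. The bar runs along about 13°. I'm moving above the grip now.

{"api": "jog_arm", "payload": {"plan": "0 0 0 2.51 -2.63 0 80;0 0 0 2.51 -2.63 0 80;0 0 0 2.51 -2.63 0 80;0 0 0 2.51 -2.63 0 80;0 0 0 2.51 -2.63 0 80;0 0 0 2.51 -2.63 0 80;0 0 0 2.51 -2.63 0 80;0 0 0 2.51 -2.63 0 80;0 0 0 2.51 -2.63 0 80;0 0 0 2.51 -2.63 0 80", "grip_force": 60}}

```text
time_s: 1.63
position: [0.3509, -0.1477, 0.2316]
tool_rot: [[0.901, 0.434, 0.001], [0.434, -0.901, -0.0], [0.0, 0.001, -1.0]]
ft_force: [0.3, 0.1, -0.5]
grip_width: 0.0583
gripper_force: 0.0
```

{"api": "jog_arm", "payload": {"plan": "0 0 0 2.51 -2.63 0 80;0 0 0 2.51 -2.63 0 80;0 0 0 2.51 -2.63 0 80;0 0 0 2.51 -2.63 0 80;0 0 0 2.51 -2.63 0 80;0 0 0 2.51 -2.63 0 80;0 0 0 2.51 -2.63 0 80;0 0 0 2.51 -2.63 0 80;0 0 6.7 0 0 0 80;0 0 6.7 0 0 0 80"}}

```text
time_s: 2.47
position: [0.4402, 0.1294, 0.2311]
tool_rot: [[0.977, 0.213, -0.0], [0.213, -0.977, 0.0], [-0.0, -0.0, -1.0]]
ft_force: [-0.8, -0.9, -0.2]
grip_width: 0.0584
gripper_force: 0.0
```

{"api": "jog_arm", "payload": {"plan": "0 0 6.7 0 0 0 80;0 0 6.7 0 0 0 80;0 0 6.7 0 0 0 80;0 0 6.7 0 0 0 80;0 0 0 0 0 0 80;0 0 0 0 0 0 80"}}

```text
time_s: 2.97
position: [0.4401, 0.1275, 0.2314]
tool_rot: [[0.969, -0.246, 0.0], [-0.246, -0.969, 0.0], [0.0, -0.0, -1.0]]
ft_force: [-0.8, -0.2, -0.3]
grip_width: 0.0585
gripper_force: 0.0
```

```bash
cat > g.py <<'E'
from h import *
s=env.observe(); R=s["tool_rot"]; p=np.array(s["position"])
print(s["time_s"],p.round(4),"yaw y",np.degrees(np.arctan2(R[1][1],R[0][1])).round(2),R[2],s["grip_width"],np.round(s["q"],1),np.round(s["ft_force"],1))
E
python3 - <<'E'
from g import *
im=imaging.get_image("wrist"); save(im,"w1"); P=pts(im); Z=P[...,2]
box=(abs(P[...,0]-.44)<.05)&(abs(P[...,1]-.128)<.05)
m=box&(Z>.116)&(Z<.128)
r=cv2.minAreaRect((P[m][:,:2]*1000).astype(np.float32)); print(m.sum(),r,np.nanmedian(P[m],0))
for lo,hi in [(.05,.09)]:
  m=box&(Z>lo)&(Z<hi); print(cv2.minAreaRect((P[m][:,:2]*1000).astype(np.float32)))
print((np.array([.44,.128,.088])-p)@np.array(R))
E
```

```text
2.9667 [0.4401 0.1275 0.2314] yaw y -104.23 [ 6.95361439e-05 -2.35083651e-05 -9.99999997e-01] 0.05845071383186411 [  1.3  12.6  88.    0.   79.5 105.5] [-0.8 -0.2 -0.3]
1670 ((439.9360046386719, 128.1501007080078), (23.671573638916016, 39.084022521972656), 75.15892791748047) [0.44118083 0.12800117 0.12283185]
((439.40350341796875, 128.22962951660156), (61.84684371948242, 26.520584106445312), 74.38735961914062)
[-0.0002859  -0.00047605  0.14336778]
```

View pics/w1.png

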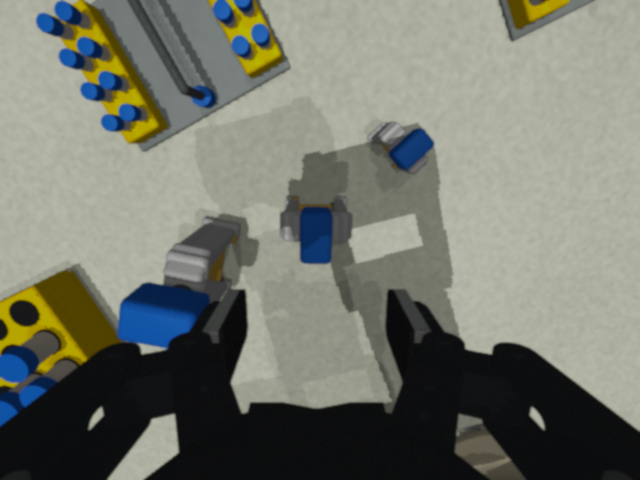

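The wrist view shows the middle hook's grip at (316,235), centred between the fingers and aligned with them. The large hook is clear at the left. Next I descend and grip.

{"api": "jog_arm", "payload": {"plan": "0 0 0.6 0 0 3 80;0 0 0 0 0 3 80;0 0 0 0 0 3 80;0 0 0 0 0 2 80;0 0 0 0 0 1.5 80;0 0 0 0 0 1 80;0 0 0 0 0 0.8 80;0 0 0 0 0 0 80;0 0 0 0 0 0 160;0 0 0 0 0 0 255", "grip_force": 60}}

```text
time_s: 3.85
position: [0.4406, 0.1275, 0.089]
tool_rot: [[0.966, -0.259, 0.001], [-0.259, -0.966, 0.0], [0.001, -0.0, -1.0]]
ft_force: [0.4, 0.3, -1.0]
grip_width: 0.0356
gripper_force: 0.0
```

{"api": "jog_arm", "payload": {"plan": "0 0 0 0 0 0 255;0 0 0 0 0 0 255;0 0 0 0 0 0 255;0 0 0 0 0 0 255;0 0 0 0 0 0 255;0 0 0 0 0 0 255"}}

```text
time_s: 4.35
position: [0.4406, 0.1276, 0.0891]
tool_rot: [[0.966, -0.259, 0.002], [-0.259, -0.966, 0.0], [0.002, -0.001, -1.0]]
ft_force: [-0.5, 0.7, 6.4]
grip_width: 0.0233
gripper_force: 59.3
```

{"api": "jog_arm", "payload": {"plan": "0 0 0 0 0 -0.3 255;0 0 0 0 0 -0.7 255;0 0 0 0 0 -1 255;0 0 0 0 0 -1.5 255;0 0 0 0 0 -2 255;0 0 0 0 0 -2 255;0 0 0 0 0 -2 255;0 0 0 0 0 -1.5 255;0 0 0 0 0 -0.7 255;0 0 0 0 0 -0.3 255"}}

```text
time_s: 5.18
position: [0.4403, 0.1275, 0.2094]
tool_rot: [[0.966, -0.259, 0.002], [-0.259, -0.966, 0.0], [0.002, -0.0, -1.0]]
ft_force: [-0.6, -0.2, -3.0]
grip_width: 0.0236
gripper_force: 59.0
```

Run:
```python
from g import *
for c in ["scene","top","wrist"]:
    im=imaging.get_image(c); P=pts(im); Z=P[...,2]
    if c=="wrist": save(im,"w2")
    c0=np.array([.6215,.2145]); a=np.radians(13.2); u=np.array([np.cos(a),np.sin(a)]); v=np.array([-u[1],u[0]])
    d=P[...,:2]-c0; A=d@u; B=d@v
    m=(abs(A)<.07)&(abs(B)<.02)&(Z>.0655)&(Z<.08)
    if m.sum()<20: print(c,m.sum()); continue
    q=P[m]; print(c,m.sum(),cv2.minAreaRect((q[:,:2]*1000).astype(np.float32)),np.median(q,0).round(4),Z[m].max())
    # plate side edges
    m=(abs(A)<.1)&(abs(B)<.12)&(Z>.0035)&(Z<.0085)
    print("  plate A",np.percentile(A[m],[1,99]).round(4),"B",np.percentile(B[m],[1,99]).round(4))
    if c!="scene":
        G=(abs(P[...,0]-p[0])<.05)&(abs(P[...,1]-p[1])<.05)&(abs(Z-p[2]-.034)<.006); print("hooktop",G.sum())
print((np.array([.6215,.2145,.21])-p)@np.array(R))
```

```text
5.1833 [0.4403 0.1275 0.2094] yaw y -105.02 [ 1.60088368e-03 -4.53371269e-04 -9.99998616e-01] 0.0235992980559095 [  1.3  13.7  90.3  -0.   75.9 106.3] [-0.6 -0.2 -3. ]
scene 409 ((622.299560546875, 215.034423828125), (110.7548828125, 8.946561813354492), 12.879568099975586) [0.629  0.2151 0.0701] 0.07316678777734659
  plate A [-0.0616  0.065 ] B [-0.084   0.0757]
top 262 ((620.8731079101562, 214.40914916992188), (110.11831665039062, 8.542123794555664), 13.272562026977539) [0.62   0.2138 0.0715] 0.07557607712873149
  plate A [-0.065   0.0897] B [-0.1047  0.1028]
hooktop 0
wrist 1212 ((599.692138671875, 209.81338500976562), (67.99971008300781, 8.56346607208252), 13.311296463012695) [0.5999 0.2091 0.0723] 0.07577767610240227
  plate A [-0.0649  0.0506] B [-0.083   0.0732]
hooktop 8324
[ 0.15248228 -0.13102421 -0.0003299 ]
```

View pics/w2.png

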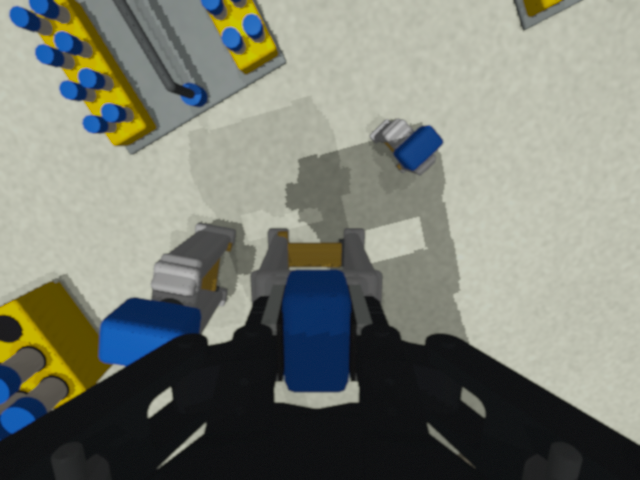

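The wrist view shows the middle hook held squarely, its grip at (316,330), with the blue bar's near end at (190,95). All three cameras agree on the bar: (0.6215, 0.2146) at 13.2°. I'm moving over it and turning.

{"api": "jog_arm", "payload": {"plan": "0 0 0 0.8 -0.7 0 255;0 0 0 1.6 -1.4 0 255;0 0 0 2 -1.7 0 255;0 0 0 2 -1.7 0 255;0 0 0 2 -1.7 0 255;0 0 0 2 -1.7 0 255;0 0 0 2 -1.7 0 255;0 0 0 1.6 -1.4 0 255;0 0 0 1.2 -1.1 0 255;0 0 -2.2 0 0 0 255"}}

```text
time_s: 6.17
position: [0.6225, 0.2155, 0.2055]
tool_rot: [[0.975, -0.222, -0.003], [-0.222, -0.975, -0.0], [-0.003, 0.001, -1.0]]
ft_force: [-0.2, 0.2, -2.2]
grip_width: 0.023
gripper_force: 59.3
```

{"api": "jog_arm", "payload": {"plan": "0 0 -4 0 0 0 255;0 0 -5 0 0 0 255;0 0 -5 0 0 0 255;0 0 -5 0 0 0 255;0 0 -4 0 0 0 255;0 0 -3 0 0 0 255;0 0 0 0 0 0 255;0 0 0 0 0 0 255;0 0 0 0 0 0 255"}}

```text
time_s: 6.92
position: [0.6208, 0.2145, 0.2075]
tool_rot: [[0.974, 0.226, -0.001], [0.226, -0.974, -0.0], [-0.001, -0.0, -1.0]]
ft_force: [-0.5, -0.1, -1.7]
grip_width: 0.0235
gripper_force: 59.4
```

Run:
```python
from g import *
a=np.radians(13.2); u=np.array([np.cos(a),np.sin(a)]); v=np.array([-u[1],u[0]])
for c in ["scene","top","wrist"]:
    im=imaging.get_image(c); P=pts(im); Z=P[...,2]
    if c!="top": save(im,c+"3")
    d=P[...,:2]-p[:2]; A=d@u; B=d@v
    m=(abs(A)<.06)&(abs(B)<.06)&(Z>.115)&(Z<p[2]+.002)   # hook legs/crown
    if m.sum()>20: q=P[m]; print(c,m.sum(),cv2.minAreaRect((q[:,:2]*1000).astype(np.float32)),q[:,2].min(),q[:,2].max(),"B",np.percentile(B[m],[1,99]))
    m=(abs(A)<.07)&(abs(B)<.025)&(Z>.0665)&(Z<.08)
    if m.sum()>20: print("bar",m.sum(),cv2.minAreaRect((P[m][:,:2]*1000).astype(np.float32)))
print((np.array([.6215,.2146,.21])-p)@np.array(R))
```

```text
6.9167 [0.6208 0.2145 0.2075] yaw y -76.92 [-1.43268273e-03 -8.60279324e-05 -9.99998970e-01] 0.0234981142760455 [ 8.8 33.8 57.7 -0.  88.7 85.7] [-0.5 -0.1 -1.7]
scene 2544 ((619.6583251953125, 214.3475799560547), (31.46442413330078, 64.59261322021484), 14.016585350036621) 0.11739670872998487 0.20924566617413598 B [-0.03068099  0.02813504]
bar 385 ((622.0217895507812, 214.3074188232422), (110.18988800048828, 8.367069244384766), 13.669684410095215)
top 265 ((623.6212158203125, 193.01025390625), (29.747039794921875, 21.458194732666016), 10.013581275939941) 0.11889282618600727 0.20512405144905688 B [-0.03161377 -0.01144655]
bar 120 ((597.60595703125, 208.72308349609375), (62.70490264892578, 7.767165184020996), 12.493697166442871)
wrist 4930 ((620.7339477539062, 214.93258666992188), (28.069934844970703, 63.853397369384766), 13.084624290466309) 0.12059110173929022 0.2093931939947635 B [-0.0301096   0.03092302]
bar 869 ((631.8939208984375, 217.2440948486328), (90.57390594482422, 7.506888389587402), 12.966556549072266)
[ 7.10048591e-04  7.29148599e-05 -2.51054177e-03]
```

View pics/scene3.png

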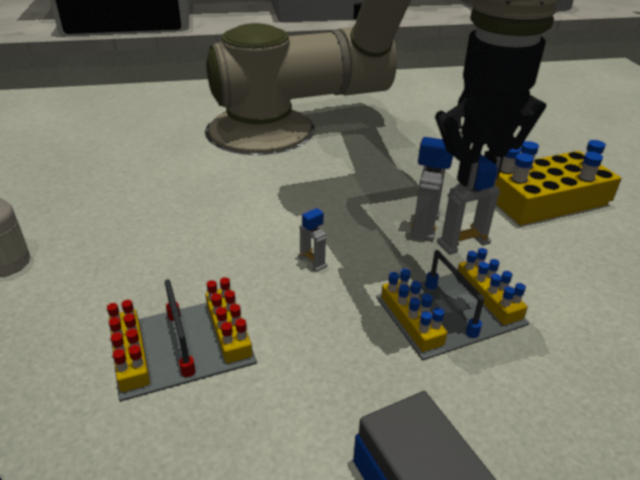

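View pics/wrist3.png

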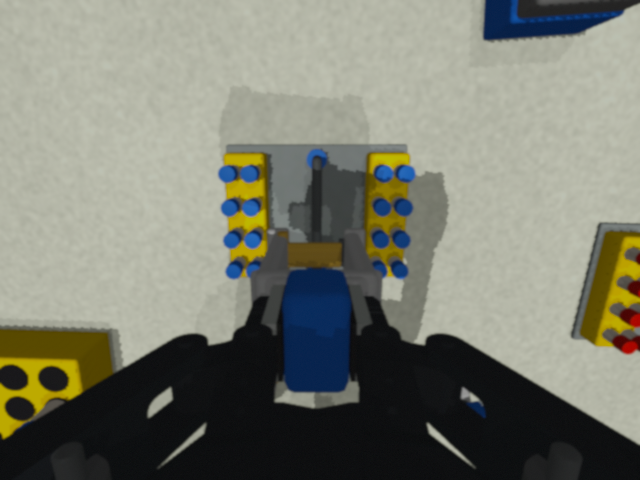

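Both views show the hook upright over the bar. In the wrist view the bar at (317,200) is centred between the legs and aligned with them. Next I press down.

{"api": "jog_arm", "payload": {"plan": "0 0 0 0.07 0 0.5 255;0 0 0 0 0 1 255;0 0 0 0 0 1.3 255;0 0 0 0 0 1 255;0 0 0 0 0 0.7 255;0 0 0 0 0 0.5 255;0 0 0 0 0 0.4 255;0 0 0 0 0 0.4 255;0 0 0 0 0 0.4 255;0 0 0 0 0 0.4 255", "grip_force": 100}}

```text
time_s: 7.9
position: [0.622, 0.2147, 0.1431]
tool_rot: [[0.974, 0.228, 0.002], [0.228, -0.974, -0.0], [0.002, 0.0, -1.0]]
ft_force: [-0.9, -1.1, 4.0]
grip_width: 0.0222
gripper_force: 100.2
```

{"api": "jog_arm", "payload": {"plan": "0 0 0 0 0 0.4 255;0 0 0 0 0 0.4 255;0 0 0 0 0 0.4 255;0 0 0 0 0 0.4 255;0 0 0 0 0 0.4 255;0 0 0 0 0 0.4 255;0 0 0 0 0 0.4 255;0 0 0 0 0 0.4 255;0 0 0 0 0 0.4 255;0 0 0 0 0 0.3 255"}}

```text
time_s: 8.73
position: [0.6212, 0.2142, 0.1019]
tool_rot: [[0.974, 0.228, -0.002], [0.228, -0.974, -0.001], [-0.002, 0.001, -1.0]]
ft_force: [0.1, 0.0, -2.5]
grip_width: 0.0225
gripper_force: 101.1
```

```bash
python3 g.py
```

```text
8.7333 [0.6212 0.2142 0.1019] yaw y -76.83 [-2.14973122e-03  8.87544740e-04 -9.99997295e-01] 0.0224982772812952 [ 8.7 38.6 66.4 -0.1 75.1 85.6] [ 0.1  0.  -2.5]
```

{"api": "jog_arm", "payload": {"plan": "0 0 0 0 0 0.2 255;0 0 0 0 0 0.2 255;0 0 0 0 0 0.1 255;0 0 0 0 0 0.1 255;0 0 0 0 0 0 255;0 0 0 0 0 0 255"}}

```text
time_s: 9.23
position: [0.6217, 0.2147, 0.0974]
tool_rot: [[0.974, 0.228, 0.0], [0.228, -0.974, -0.0], [0.0, 0.0, -1.0]]
ft_force: [0.8, 0.8, -2.6]
grip_width: 0.0223
gripper_force: 101.1
```

{"api": "jog_arm", "payload": {"plan": "0 0 0 0 0 0.05 255;0 0 0 0 0 0.05 255;0 0 0 0 0 0 255;0 0 0 0 0 0 255"}}

```text
time_s: 9.57
position: [0.6216, 0.2147, 0.0963]
tool_rot: [[0.974, 0.228, 0.0], [0.228, -0.974, -0.0], [0.0, 0.0, -1.0]]
ft_force: [0.5, 0.1, -2.1]
grip_width: 0.0225
gripper_force: 101.1
```

Run:
```python
from g import *
im=imaging.get_image("scene"); c=im["pixels"][150:350,360:560,::-1]; cv2.imwrite("pics/s4.png",cv2.resize(c,(600,600),interpolation=cv2.INTER_CUBIC))
```

```text
9.5667 [0.6216 0.2147 0.0963] yaw y -76.83 [ 1.79752434e-05  1.44125063e-05 -1.00000000e+00] 0.02253564311638985 [ 8.8 38.9 66.8 -0.  74.3 85.6] [ 0.5  0.1 -2.1]
```

View pics/s4.png

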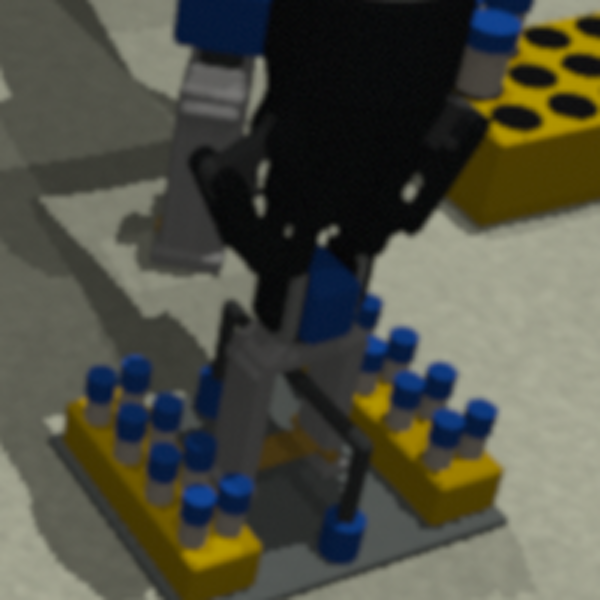

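The crop shows the bar through the hook's mouth and the brass gate level below it at (295,450), so it has snapped shut. The feet are about 1 mm above the plate, so I'm lowering to contact.

{"api": "jog_arm", "payload": {"plan": "0 0 0 0 0 0.05 255;0 0 0 0 0 0.05 255;0 0 0 0 0 0.05 255;0 0 0 0 0 0 255;0 0 0 0 0 0 255"}}

```text
time_s: 10.03
position: [0.6217, 0.2148, 0.0953]
tool_rot: [[0.974, 0.228, 0.001], [0.228, -0.974, 0.0], [0.001, 0.0, -1.0]]
ft_force: [-1.0, -0.1, 2.8]
grip_width: 0.0228
gripper_force: 102.0
```

The feet are on the plate, with about 5 N of contact. Opening gently and withdrawing.

{"api": "jog_arm", "payload": {"plan": "0 0 0 0 0 0 150;0 0 0 0 0 0 110;0 0 0 0 0 0 80;0 0 0 0 0 0 80;0 0 0 0 0 0 80;0 0 0 0 0 0 80;0 0 0 0 0 -0.3 80;0 0 0 0 0 -0.7 80;0 0 0 0 0 -1 80;0 0 0 0 0 -1.5 80", "grip_force": 20}}

```text
time_s: 10.87
position: [0.6213, 0.2147, 0.1302]
tool_rot: [[0.974, 0.228, -0.001], [0.228, -0.974, -0.0], [-0.001, -0.0, -1.0]]
ft_force: [-0.2, -0.6, 0.5]
grip_width: 0.0586
gripper_force: 0.0
```

{"api": "jog_arm", "payload": {"plan": "0 0 0 0 0 -2 80;0 0 0 0 0 -2 80;0 0 0 0 0 -2 80;0 0 0 0 0 -1.5 80;0 0 0 0 0 -1 80;0 0 0 0 0 0 80;0 0 0 0 0 0 80;0 0 0 0 0 0 80"}}

```text
time_s: 11.53
position: [0.6212, 0.2147, 0.2138]
tool_rot: [[0.974, 0.228, -0.002], [0.228, -0.974, -0.0], [-0.002, -0.0, -1.0]]
ft_force: [-0.8, -0.4, -0.4]
grip_width: 0.0584
gripper_force: 0.0
```

Run:
```python
from g import *
im=imaging.get_image("scene"); c=im["pixels"][150:350,360:560,::-1]; cv2.imwrite("pics/s5.png",cv2.resize(c,(600,600),interpolation=cv2.INTER_CUBIC))
P=pts(im);m=(abs(P[...,0]-.6217)<.04)&(abs(P[...,1]-.2148)<.04)&(P[...,2]>.12)&(P[...,2]<.14); print(np.median(P[m],0),P[m][:,2].max())
```

```text
11.5333 [0.6212 0.2147 0.2138] yaw y -76.83 [-1.85506137e-03 -1.83510074e-04 -9.99998263e-01] 0.058376673264854566 [ 8.8 33.6 56.9  0.  89.6 85.6] [-0.8 -0.4 -0.4]
[0.62448184 0.21285081 0.12659303] 0.12916192126096432
```

View pics/s5.png

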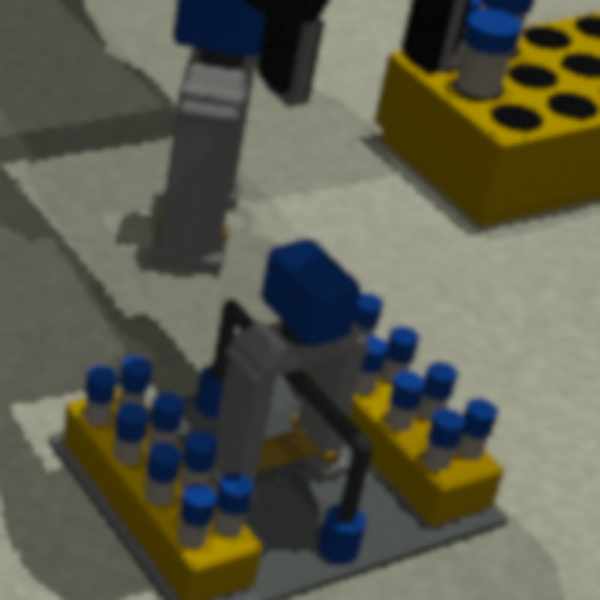

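The hook stands upright on the plate, top at about 0.128 m, with the gate shut at (295,450) beneath the bar and the gripper clear.

```bash
python3 -c "
from rig import job
print(job.close_job())"
```

```text
the job is handed in; nothing more can be done
None
```

The snap hook is latched on the blue carrier's bar with its gate shut beneath it, standing upright and released on the plate; I handed the job in at about 11.5 s on the robot's clock, and no verdict came back.

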